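# Vise up a sign blank and hold a spring clip open over it

### The job

Swing the vise's crank handle round as far as it goes so that the jaw clamps the wooden sign blank standing in it. Then take the big spring clip off its wooden rail, squeeze it wide open and hold it gaping astride the blank's top edge, one jaw well down each side with clear air to both faces and not touching the blank, so that a helper can slip a ticket in. Finish like that, still holding the clip open (do not let go), and leave the other things on the bench where they are.

Things in the scene. Friction and masses are not known exactly. Their poses are not given: they have to be found in the camera images.
- lever (a joint): crank handle of the vise, turns about a vertical pivot; rad, 0 = fully open, grows counter-clockwise seen from above, stop at 2.4 = jaw fully home and the blank clamped. It moves the jaw 5 mm per rad. Starts at 0 to 0.5. Stays where it is left; moving it takes about 4 N at the grip, a little more over the last 0.4 rad where the rubber-faced jaw presses on the blank
- lever_grip (a point): centre of the upright black round crank grip, 19 mm diameter, 48 mm tall (centre 83 mm above the bench), 75 mm from the pivot; the flat steel crank arm lies 27 mm below this point. The grip may stay pinched from above, the fingers turning about it, while it goes round
- lever_pivot (a point): point on the crank's vertical pivot axis, at the height of lever_grip; fixed to the vise, which is bolted down
- vise: low grey bench vise bolted to the bench; 260 x 110 mm bed, 25 mm high, jaws to 72 mm high. Origin on the bench under the middle; its x axis is horizontal, along the jaw travel, from the crank towards the fixed jaw. Fixed jaw face at x = +40 mm; crank pivot at x = -125 mm
- jaw: the vise's sliding jaw with its black rubber face, between the crank and the blank; slides along the vise's +x when the crank turns; 100 mm wide, top at 71 mm
- panel: sign blank, 150 g: plywood sheet 6 mm thick (its x), 140 mm wide (its y), on a wooden foot batten 24 mm thick, 140 mm wide and 40 mm high; 120 mm tall in all. Origin: centre of its underside, z up. Stands loose on the vise bed between the jaws, underside 25 mm above the bench; clamping takes the batten and shifts the blank up to 5 mm along x
- panel_top (a point): centre of the top edge of the blank's plywood sheet, 145 mm above the bench; x across the 6 mm thickness, y along the edge, z up
- clip: big dark steel spring clip, 105 g, 26 mm wide (y), set over the rail's top edge, tails up (z), jaws down, opening along x. Origin: middle of its hinge pin (along y, in a 14 mm hub), 97 mm above the bench at the start. Flat tails rise in a V to 52 mm above the pin, 49 mm over their outsides at the top; jaw tips reach 50 mm below it. Frame of tip a's arm: leans half the opening angle when squeezed
- clip_arm (a joint): opening of the clip: 0 = biting the 6 mm rail, 0.55 rad = stop, wide open, tips about 32 mm apart, tails parallel and 19 mm over their outsides; springs shut. Squeeze the tails together along x: 40 mm above the pin it takes about 6 N at the start, 11 N at the stop. Open, the room between the jaws is free up to 7 mm below the pin
- clip_tip_a (a point): inner lower edge of one jaw tip, middle of its width, 50 mm below the pin (on the clip's -x side)
- clip_tip_b (a point): the same point of the other jaw tip (on the clip's +x side)
- rail: fixed wooden clip rail: upright strip 6 mm thick (its x), 170 mm long (its y), top edge 90 mm above the bench, on a 70 x 190 mm foot 20 mm high; origin under its middle on the bench
- jar: bystander: glass screw-top jar, 66 mm diameter, 85 mm tall; origin under its centre
- tumbler: bystander: pale plastic tumbler, 72 mm across the rim, 95 mm tall; origin under its centre
- tape: bystander: cardboard tape core, 96 mm diameter, 36 mm high, lying flat; origin under its centre
- driver: bystander: screwdriver lying on the bench; origin under its middle
Things that resemble listed ones, but are neither listed nor needed, are in the scene too. Several things have the shape of the rail; the one meant has the colours described above.

How it is judged:
On the way, in this order (a step that is already met when the one before it is completed fails the run):
1. the vise is cranked tight on the upright blank (value of joint lever above 2.2 rad and contact force between jaw and panel above 4 N and angle between panel's own z axis and vertical below 0.1 rad), for 0.2 s.
2. the clip is lifted clear of its rail, still held (height (world z) of clip above 0.16 m and contact force between clip and rail below 0.1 N and contact force between the fingers and clip above 2 N), for 0.2 s.
At the end, for the whole second after the job is handed in: Crank past 2.2 rad, jaw pressing the upright blank over 4 N; clip gripped (over 3 N), at rest, open over 0.33 rad, touching no blank, vise or rail; a tip each side of the blank, 3 mm or more off its face, 8 mm or more below the top edge, within 60 mm of its middle (all of step 1 and ((x of clip_tip_a in the frame of panel_top above 0.006 m and x of clip_tip_b in the frame of panel_top below -0.006 m) or (x of clip_tip_b in the frame of panel_top above 0.006 m and x of clip_tip_a in the frame of panel_top below -0.006 m)) and z of each of clip_tip_a, clip_tip_b in the frame of panel_top below -0.008 m and y of clip_tip_a in the frame of panel_top between -0.06 and 0.06 m and y of clip_tip_b in the frame of panel_top between -0.06 and 0.06 m and value of joint clip_arm above 0.33 rad and contact force between clip and panel below 0.3 N and contact force between clip and rail below 0.1 N and contact force between clip and vise below 0.1 N and contact force between the fingers and clip above 3 N and linear speed of clip below 0.03 m/s); the arm keeps its last pose, push and grip.
It fails at once if a bystander is moved by more than 30 mm (distance of any of jar, tumbler, tape, driver from where it was at the start of the episode above 0.03 m).
It fails at once if the jar or tumbler is tipped (angle between any of jar, tumbler's own z axis and vertical above 0.5 rad).
It also fails if it takes over 64 s, if anything falls off the work surface, if the arm or the gripper's body presses on something with over 40 N, if the wrist force passes 120 N, or if a joint passes its speed limit or range.

### The arm

A 6-joint arm with a two-finger parallel gripper is mounted at the origin on the work surface. World frame = base frame: x ahead of the robot, y to its left, z up, the work surface at z = 0. Lengths are in m, angles in rad, forces in N, time in s.
With the tool pointing down it reaches from about 0.35 to 0.775 m from the base axis. Payload 7.3 kg.
Tool frame: the origin (TCP) lies midway between the tips of the shut fingers; the grasp point (between the pads) lies 19 mm behind it; z points along the fingers, y is the direction in which the jaws open and shut (so a half turn about z gives the same grasp; the last joint's range is limited). The gripper opens to 92 mm and grips with 3 to 60 N. Pads are 19 mm wide; open, the fingers measure 130 mm over their backs; the gripper's body (75 mm by 190 mm) begins 47 mm behind the grasp point.
Start: joints at [-1.264, 0.342, 1.524, -0, 1.275, -0.146], TCP at [0.23, -0.472, 0.227] pointing down, gripper open.
Joint ranges: [-2.53, 2.53], [-0.77, 2.02], [0.04, 2.7], [-1, 4.14], [0.28, 2.66], [-3.11, 3.11]. Speed limits (rad/s): [2.57, 2.57, 3.14, 3.14, 3.14, 3.14].

### API

Orientations are given as [roll, pitch, yaw] about the fixed x, y, z axes, in that order (R = Rz(yaw) Ry(pitch) Rx(roll)).
In Python, from cell import robot, imaging gives the robot as it stands. The module is installed in compiled form; this text tells all that it offers.
- The arm moves only by the tool send_rows, never from a script. Its argument "plan" is a list of rows, each a list of 3 entries, a list of its own where there are three numbers: the shift along the world's x, y, z in m, then the turn, a rotation vector about the world's x, y, z in rad, then the closure in counts, from 0 (fully open) to 255 (shut). A call has 1 to 20 rows; each row shifts and turns the commanded pose from where the row before left it; what a row does not reach is not made up. A row lasts 1/10 s, in which the tool goes at most 50 mm and 8.59 degrees, less where a joint would pass 70% of its speed; a pose out of reach is approached as far as the arm can. A call is refused whole if a number of a shift passes 0.05 or a number of a turn 0.15, either way. A call with a gripper value outside its range is refused whole. The fingers move at their own pace and stop on an object; "newtons" is the grip in N (left out, the last holds). Time passes only in rows, so rows that do not move let the fingers close. It gives the time, the measured TCP pose, the force and the opening at its end, in the units of the state.
- robot.observe(): the state, without advancing time (a new reading comes with each control period).
- imaging.read_camera(name): name is "scene" or "top" or "wrist"; returns a dict with "pixels" (384x512x3 uint8, red, green, blue), "fx", "fy", "cx", "cy" (pixels), "dist_coeffs" ([k1, k2, p1, p2, k3] as OpenCV has them; the pictures are not rectified), "world_from_camera" (4x4, takes a point from camera to world coordinates). Camera axes: x right, y down, z forward; pixel columns grow to the right and rows downward; lengths in m; the calibration is good to about 2 mm. A picture is of the moment at which its call begins. There is no depth.
- robot.hand_in(): hands the job in, once; it reports no verdict.
The state is a dict: "time": time; "qpos": joint angles; "qvel": joint speeds; "joint_efforts": joint torques, N m; "tool_pos": TCP position; "tool_rot": TCP orientation; "contact_force": force on the tool from outside, world axes, zero at the start; "torque": the same for the moment, N m; "opening": finger opening in m.
Only numpy, scipy, OpenCV 4.12 (cv2) and the standard library are available. Lean on these libraries where they do the work, as an engineer would, in place of code of your own. Each camera call takes 0.05 s, during which the arm holds its last target.

## Working session

There is one attempt and no reset: what is moved stays moved. The work goes in short steps, Python scripts to look and compute and a tool call to move; the robot and the scene stay as the last step left them, time stands still between calls to the robot, and variables do not carry over. Pictures are saved under pics/ and viewed, and the job is handed in when it is done.

Besides the shell and the picture viewer there is one more tool, called after "Call:" in YAML: its name, and indented under it one key for each argument. send_rows: Moves the arm, as the interface text tells. Its arguments: {"type":"object","properties":{"plan":{"type":"array"},"newtons":{"type":"number"}},"required":["plan"]}

```bash
mkdir -p pics
python3 - <<'E'
from cell import robot, imaging
import cv2,numpy as np,pickle
s=robot.observe();print({k:np.round(v,3) for k,v in s.items()})
for n in["scene","top","wrist"]:
    c=imaging.read_camera(n);pickle.dump(c,open(f"{n}0.pkl","wb"))
    cv2.imwrite(f"pics/{n}0.png",cv2.resize(c["pixels"][:,:,::-1],None,fx=1.5,fy=1.5))
    print(n,c["fx"],c["cx"],c["dist_coeffs"],np.round(c["world_from_camera"],3))
E
```

```text
{'time': np.float64(0.0), 'qpos': array([-1.264,  0.343,  1.525,  0.   ,  1.275, -0.146]), 'qvel': array([-0.001, -0.002, -0.003,  0.   ,  0.001,  0.002]), 'joint_efforts': array([-3.0000e-03, -4.3126e+01, -2.4422e+01,  7.1000e-02,  5.6000e-02,
       -0.0000e+00]), 'tool_pos': array([ 0.23 , -0.472,  0.226]), 'tool_rot': array([-3.14 , -0.   ,  0.453]), 'contact_force': array([-0.137, -0.049, -0.267]), 'torque': array([-0.033, -0.03 , -0.022]), 'opening': np.float64(0.092)}
scene 349.66142585269694 258.4421499845995 [-0.00017203  0.          0.          0.          0.        ] [[ 0.861  0.4   -0.313  0.863]
 [ 0.508 -0.663  0.55  -0.649]
 [ 0.013 -0.632 -0.775  0.943]
 [ 0.     0.     0.     1.   ]]
top 448.0114456016295 257.7078672878163 [-0.07967971  0.          0.          0.          0.        ] [[-0.006 -0.997  0.079  0.423]
 [-1.     0.005 -0.02  -0.03 ]
 [ 0.019 -0.079 -0.997  1.491]
 [ 0.     0.     0.     1.   ]]
wrist 336.85243907243364 260.87554951017336 [-0.05833493  0.          0.          0.          0.        ] [[ 0.437 -0.868 -0.235  0.293]
 [-0.899 -0.422 -0.114 -0.44 ]
 [-0.     0.261 -0.965  0.384]
 [ 0.     0.     0.     1.   ]]
```

View pics/scene0.png

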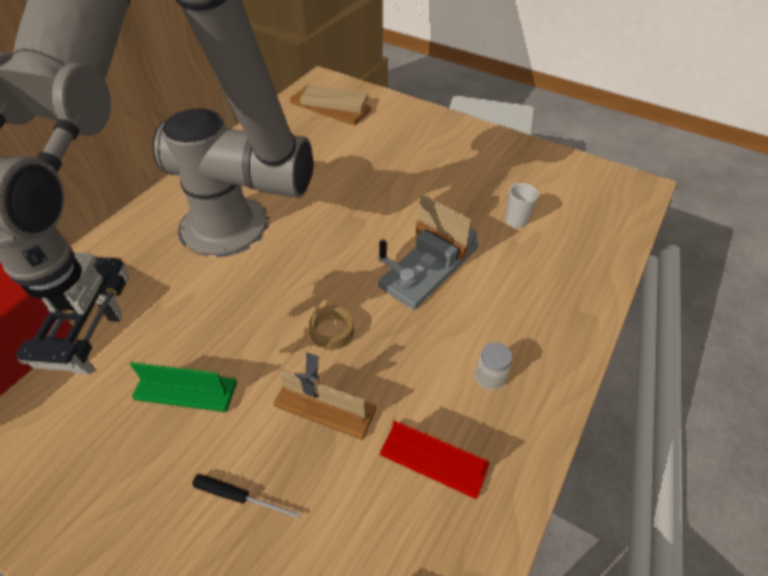

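View pics/top0.png

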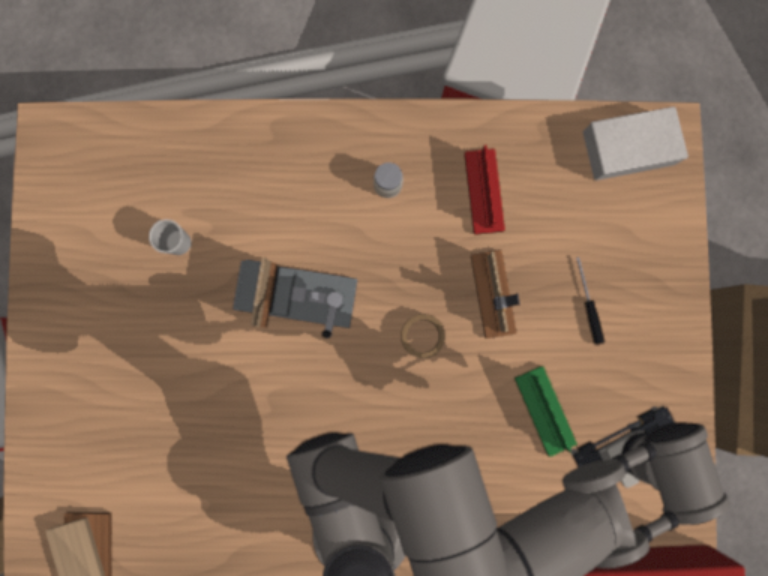

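View pics/wrist0.png

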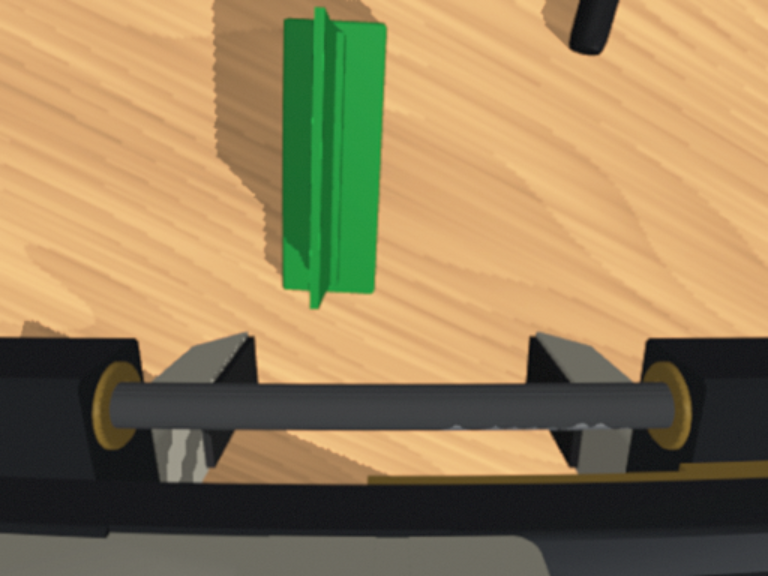

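The scene shows three rail-shaped things, with pixels in the 1.5x top picture: green (545,410), red (485,190), and brown wood (494,292) with a dark clip at (507,300). A plain wooden one lies at (80,545). The brown one with the clip matches the description. The vise is at (297,293), with its black grip at (327,333). I'll confirm in an enlarged crop.

Run:
```python
import cv2,numpy as np,pickle
t=pickle.load(open("top0.pkl","rb"))["pixels"][:,:,::-1];s=pickle.load(open("scene0.pkl","rb"))["pixels"][:,:,::-1]
R=lambda im:cv2.resize(im,(400,300),interpolation=cv2.INTER_CUBIC)
a=np.hstack([R(t[160:235,145:245]),R(t[160:235,290:390])])
b=np.hstack([R(s[120:210,240:360]),R(s[220:310,160:280])])
cv2.imwrite("pics/crop0.png",np.vstack([a,b]))
```

```text
(no output)
```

View pics/crop0.png

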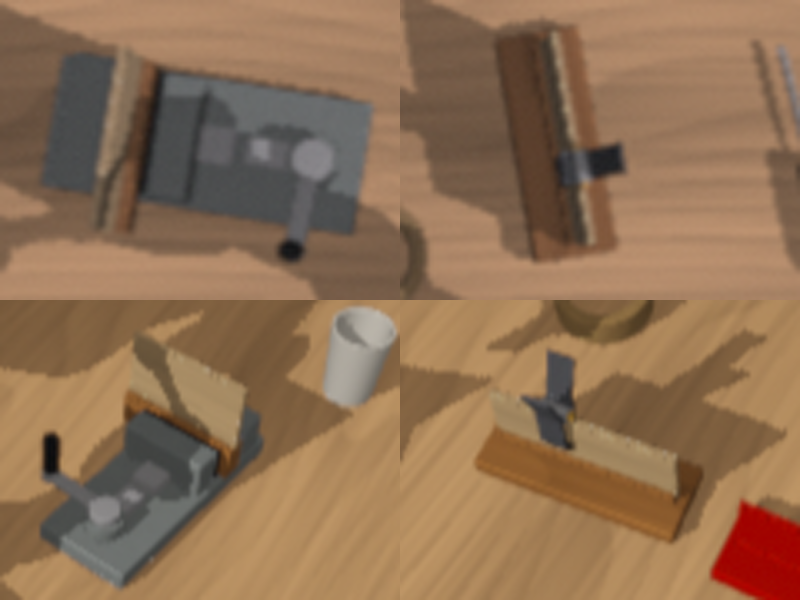

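```bash
cat > h.py <<'E'
import cv2,numpy as np
def ray(c,p):
    K=np.array([[c["fx"],0,c["cx"]],[0,c["fy"],c["cy"]],[0,0,1]])
    u=cv2.undistortPoints(np.array([[p]],float),K,np.array(c["dist_coeffs"]))[0,0]
    T=np.array(c["world_from_camera"]);d=T[:3,:3]@np.r_[u,1];return T[:3,3],d/np.linalg.norm(d)
def onz(c,p,z):
    o,d=ray(c,p);return o+d*(z-o[2])/d[2]
def tri(rs):
    A=np.zeros((3,3));b=np.zeros(3)
    for o,d in rs:
        M=np.eye(3)-np.outer(d,d);A+=M;b+=M@o
    x=np.linalg.solve(A,b);return x,[np.linalg.norm((np.eye(3)-np.outer(d,d))@(x-o)) for o,d in rs]
def proj(c,X):
    T=np.linalg.inv(np.array(c["world_from_camera"]));K=np.array([[c["fx"],0,c["cx"]],[0,c["fy"],c["cy"]],[0,0,1]])
    return cv2.projectPoints(np.array(X,float).reshape(-1,3),cv2.Rodrigues(T[:3,:3])[0],T[:3,3],K,np.array(c["dist_coeffs"]))[0][:,0]
E
python3 - <<'E'
from h import *;import pickle
np.set_printoptions(precision=4,suppress=True)
t=pickle.load(open("top0.pkl","rb"));s=pickle.load(open("scene0.pkl","rb"))
v=lambda u,w:(145+u/4-.5,160+w/4-.5)
r=lambda u,w:(290+u/4-.5,160+w/4-.5)
S=lambda u,w:(240+u/3.333-.5,120+(w-300)/3.333-.5)
S2=lambda u,w:(160+u/3.333-.5,220+(w-300)/3.333-.5)
P=[onz(t,v(*q),.025)[:2] for q in[(372,103),(355,235),(62,52),(42,188)]];print("bed",P)
c=np.mean(P,0);a=(P[2]+P[3]-P[0]-P[1])/2;print(c,np.linalg.norm(a),np.degrees(np.arctan2(a[1],a[0])))
print("wid",np.linalg.norm(P[0]-P[1]),np.linalg.norm(P[2]-P[3]))
print("grip top-plane",onz(t,v(290,250),.107),"tri",tri([ray(t,v(290,250)),ray(s,S(51,436))]))
print("pivot",onz(t,v(313,158),.06),"tri",tri([ray(t,v(313,158)),ray(s,S(103,505))]))
print("panel top ends",onz(t,v(124,48),.145),onz(t,v(102,225),.145))
R1,R2=onz(t,r(551,33),.09),onz(t,r(588,244),.09);
R1,R2=[onz(t,r(u-400,w),.09) for u,w in[(551,33),(588,244)]]
print("rail top",R1,R2,np.linalg.norm(R1-R2),np.degrees(np.arctan2(*(R1-R2)[1::-1])))
print("rail foot",[onz(t,r(u-400,w),.02) for u,w in[(497,38),(575,24),(533,260),(614,248)]])
for u,w in[(623,145),(625,172),(562,155),(566,184)]: print("clip",onz(t,r(u-400,w),.149))
for n,p in dict(jar=(387,178),tum=(168,238),tape=(422,336)).items(): print(n,onz(t,(p[0]/1.5,p[1]/1.5),.08))
# masks
T=t["pixels"].astype(int);m=(T.max(2)<45).astype(np.uint8);n,l,st,ce=cv2.connectedComponentsWithStats(m)
for i in range(1,n):
    if st[i,4]>8 and ce[i][1]<240: print(st[i],ce[i])
E
```

```text
bed [array([0.5565, 0.0075]), array([0.4484, 0.0217]), array([0.5999, 0.2627]), array([0.4879, 0.2779])]
[0.5232 0.1425] 0.25907081365943907 80.79682565215595
wid 0.10908564723878128 0.11298559755309767
grip top-plane [0.4356 0.0689 0.107 ] tri (array([0.4362, 0.0692, 0.1078]), [np.float64(0.0006829116809286938), np.float64(0.0006829116809286616)])
pivot [0.5094 0.0539 0.06  ] tri (array([0.5088, 0.0535, 0.0607]), [np.float64(0.0006572552517588008), np.float64(0.0006572552517588302)])
panel top ends [0.5882 0.1918 0.145 ] [0.4546 0.2073 0.145 ]
rail top [ 0.605  -0.2783  0.09  ] [ 0.4381 -0.3045  0.09  ] 0.1689929084148467 8.92832347734401
rail foot [array([ 0.6101, -0.2455,  0.02  ]), array([ 0.6217, -0.3109,  0.02  ]), array([ 0.4261, -0.2723,  0.02  ]), array([ 0.4354, -0.3398,  0.02  ])]
clip [ 0.5119 -0.321   0.149 ]
clip [ 0.4915 -0.3221  0.149 ]
clip [ 0.5046 -0.2744  0.149 ]
clip [ 0.4827 -0.2771  0.149 ]
jar [ 0.7657 -0.06    0.08  ]
tum [0.6385 0.4062 0.08  ]
tape [ 0.4284 -0.1314  0.08  ]
[180 180   5  28  39] [182.1795 193.6667]
[338 197   7   7  34] [340.7059 199.8824]
[390 201  12  28 152] [395.6316 214.6118]
[215 220   5   5  17] [217.1765 222.1765]
```

Confirmed: the brown rail carries the clip. The two views agree on the grip at (0.436, 0.069) and the pivot at (0.509, 0.054), radius 74.5 mm. I'll move above the grip first.

Call:
send_rows:
  plan:
    - [[0.015,0.04,0],[0,0,0],0]
    - [[0.016,0.042,0],[0,0,0],0]
    - [[0.016,0.042,0],[0,0,0],0]
    - [[0.016,0.042,0],[0,0,0],0]
    - [[0.016,0.042,0],[0,0,0],0]
    - [[0.016,0.042,0],[0,0,0],0]
    - [[0.016,0.042,0],[0,0,0],0]
    - [[0.016,0.042,0],[0,0,0],0]
    - [[0.016,0.042,0],[0,0,0],0]
    - [[0.016,0.042,0],[0,0,0],0]
    - [[0.016,0.042,0],[0,0,0],0]
    - [[0.016,0.042,0],[0,0,0],0]
    - [[0.015,0.039,0],[0,0,0],0]
    - [[0,0,0],[0,0,0],0]
  newtons: 30

```text
time: 1.55
tool_pos: [0.4365, 0.0729, 0.2265]
tool_rot: [-3.141, -0.001, 0.458]
contact_force: [0.3, -1.0, 0.6]
opening: 0.0921
```

Run:
```python
from cell import robot, imaging
from h import *;import pickle
c=imaging.read_camera("wrist");pickle.dump(c,open("wrist1.pkl","wb"))
im=np.ascontiguousarray(c["pixels"][:,:,::-1]);
for X in[(.436,.069,.107),(.436,.069,.059)]:
    p=proj(c,X)[0];print(p);cv2.circle(im,tuple(int(a) for a in p),3,(0,0,255),1)
cv2.imwrite("pics/w1.png",cv2.resize(im,None,fx=1.5,fy=1.5))
print(robot.observe()["tool_pos"])
```

```text
[266.00611362 187.05207827]
[265.28582    174.69216778]
[0.43575813 0.0708768  0.22634143]
```

View pics/w1.png

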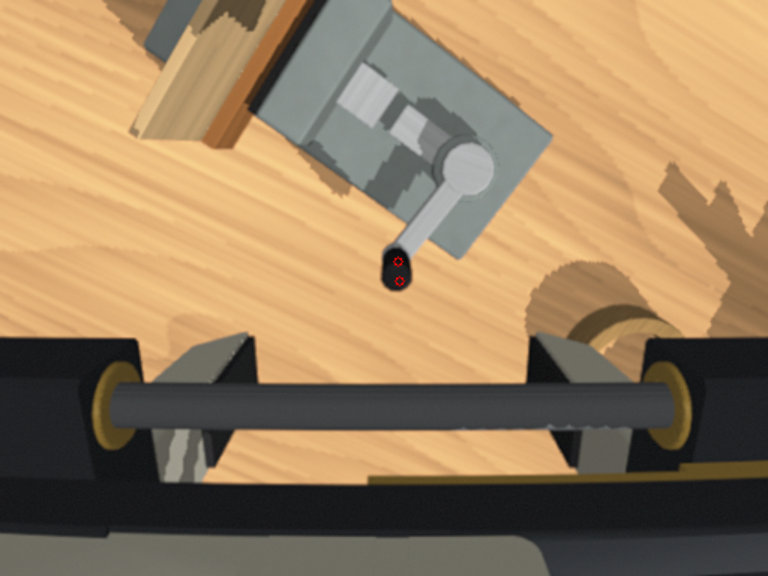

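The grip is at (397,268), on the projected dots. I'll descend and pinch.

Call:
send_rows:
  plan:
    - [[0,-0.002,-0.035],[0,0,0],0]
    - [[0,0,-0.035],[0,0,0],0]
    - [[0,0,-0.034],[0,0,0],0]
    - [[0,0,-0.03],[0,0,0],0]
    - [[0,0,-0.02],[0,0,0],0]
    - [[0,0,0],[0,0,0],0]
    - [[0,0,0],[0,0,0],255]
    - [[0,0,0],[0,0,0],255]
    - [[0,0,0],[0,0,0],255]
    - [[0,0,0],[0,0,0],255]
    - [[0,0,0],[0,0,0],255]
    - [[0,0,0],[0,0,0],255]
    - [[0,0,0],[0,0,0],255]
    - [[0,0,0],[0,0,0],255]

```text
time: 3.0
tool_pos: [0.4357, 0.0669, 0.0728]
tool_rot: [3.141, -0.0, 0.453]
contact_force: [-0.2, 0.2, 0.7]
opening: 0.0326
```

Call:
send_rows:
  plan:
    - [[0,0,0],[0,0,0],255]
    - [[0,0,0],[0,0,0],255]
    - [[0,0,0],[0,0,0],255]
    - [[0,0,0],[0,0,0],255]

```text
time: 3.4
tool_pos: [0.4342, 0.0674, 0.0725]
tool_rot: [-3.14, 0.003, 0.453]
contact_force: [-3.7, 3.4, 3.9]
opening: 0.0182
```

Run:
```python
import numpy as np
a0=np.radians(169.6);c=np.array([.509,.0535]);r=.075
a=a0+np.arange(0,23)*.11
p=np.c_[np.cos(a),np.sin(a)]*r;print(np.round(np.c_[np.arange(1,23),np.diff(p,axis=0)],4).tolist())
```

```text
[[1.0, -0.001, -0.0082], [2.0, -0.0001, -0.0082], [3.0, 0.0008, -0.0082], [4.0, 0.0017, -0.0081], [5.0, 0.0025, -0.0078], [6.0, 0.0034, -0.0075], [7.0, 0.0042, -0.0071], [8.0, 0.0049, -0.0066], [9.0, 0.0056, -0.006], [10.0, 0.0063, -0.0054], [11.0, 0.0068, -0.0046], [12.0, 0.0073, -0.0039], [13.0, 0.0077, -0.003], [14.0, 0.008, -0.0022], [15.0, 0.0081, -0.0013], [16.0, 0.0082, -0.0004], [17.0, 0.0082, 0.0005], [18.0, 0.0081, 0.0014], [19.0, 0.0079, 0.0023], [20.0, 0.0076, 0.0032], [21.0, 0.0072, 0.004], [22.0, 0.0067, 0.0047]]
```

Call:
send_rows:
  plan:
    - [[-0.001,-0.0082,0],[0,0,0],255]
    - [[-0.0001,-0.0082,0],[0,0,0],255]
    - [[0.0008,-0.0082,0],[0,0,0],255]
    - [[0.0017,-0.0081,0],[0,0,0],255]
    - [[0.0025,-0.0078,0],[0,0,0],255]
    - [[0.0034,-0.0075,0],[0,0,0],255]
    - [[0.0042,-0.0071,0],[0,0,0],255]
    - [[0.0049,-0.0066,0],[0,0,0],255]

```text
time: 4.2
tool_pos: [0.4486, 0.006, 0.0723]
tool_rot: [-3.137, 0.006, 0.454]
contact_force: [-7.9, 6.3, 8.3]
opening: 0.0185
```

Call:
send_rows:
  plan:
    - [[0.0056,-0.006,0],[0,0,0],255]
    - [[0.0063,-0.0054,0],[0,0,0],255]
    - [[0.0068,-0.0046,0],[0,0,0],255]
    - [[0.0073,-0.0039,0],[0,0,0],255]
    - [[0.0077,-0.003,0],[0,0,0],255]
    - [[0.008,-0.0022,0],[0,0,0],255]
    - [[0.0081,-0.0013,0],[0,0,0],255]

```text
time: 4.9
tool_pos: [0.4993, -0.0203, 0.0725]
tool_rot: [-3.138, 0.005, 0.454]
contact_force: [-8.9, 5.0, 8.6]
opening: 0.0182
```

Call:
send_rows:
  plan:
    - [[0.0082,-0.0004,0],[0,0,0],255]
    - [[0.0082,0.0005,0],[0,0,0],255]
    - [[0.0081,0.0014,0],[0,0,0],255]

```text
time: 5.2
tool_pos: [0.5236, -0.0189, 0.0725]
tool_rot: [-3.138, 0.006, 0.454]
contact_force: [-10.2, 2.6, 9.3]
opening: 0.0183
```

Call:
send_rows:
  plan:
    - [[0.006,0.0018,0],[0,0,0],255]
    - [[0.005,0.002,0],[0,0,0],255]

```text
time: 5.4
tool_pos: [0.535, -0.0158, 0.0725]
tool_rot: [-3.139, 0.006, 0.454]
contact_force: [-9.5, -1.6, 7.6]
opening: 0.0184
```

Call:
send_rows:
  plan:
    - [[0.005,0.0022,0],[0,0,0],255]
    - [[0.005,0.0025,0],[0,0,0],255]

```text
time: 5.6
tool_pos: [0.5383, -0.0141, 0.0717]
tool_rot: [-3.137, 0.021, 0.455]
contact_force: [-32.3, -22.5, 16.4]
opening: 0.0183
```

Call:
send_rows:
  plan:
    - [[0.004,0.0022,0],[0,0,0],255]
    - [[0.004,0.0025,0],[0,0,0],255]

```text
time: 5.8
tool_pos: [0.5501, -0.0085, 0.0711]
tool_rot: [-3.138, 0.012, 0.452]
contact_force: [1.4, -0.0, -0.0]
opening: 0.0111
```

It hit the stop with 40 N, then the pinch squeezed off past the grip. I'll lift straight up and look.

Call:
send_rows:
  plan:
    - [[0,0,0.02],[0,0,0],255]
    - [[0,0,0.03],[0,0,0],255]
    - [[0,0,0.04],[0,0,0],255]
    - [[-0.01,-0.045,0.045],[0,0,0],120]
    - [[-0.01,-0.045,0.02],[0,0,0],0]
    - [[-0.01,-0.045,0],[0,0,0],0]
    - [[-0.01,-0.045,0],[0,0,0],0]
    - [[0,0,0],[0,0,0],0]

```text
time: 6.6
tool_pos: [0.5165, -0.1812, 0.2175]
tool_rot: [3.14, 0.001, 0.447]
contact_force: [-0.0, 0.7, 0.1]
opening: 0.0358
```

Run:
```python
from cell import robot, imaging
from h import *;import pickle
for n in["scene","top"]:
    c=imaging.read_camera(n);pickle.dump(c,open(f"{n}2.pkl","wb"))
t=pickle.load(open("top2.pkl","rb"))["pixels"][:,:,::-1];s=pickle.load(open("scene2.pkl","rb"))["pixels"][:,:,::-1]
R=lambda im:cv2.resize(im,(400,300),interpolation=cv2.INTER_CUBIC)
a=np.hstack([R(t[160:235,145:245]),R(t[160:235,290:390])])
b=np.hstack([R(s[120:210,240:360]),R(s[220:310,160:280])])
cv2.imwrite("pics/crop2.png",np.vstack([a,b]))
print(robot.observe()["tool_pos"])
```

```text
[ 0.51732289 -0.17691985  0.21728738]
```

View pics/crop2.png

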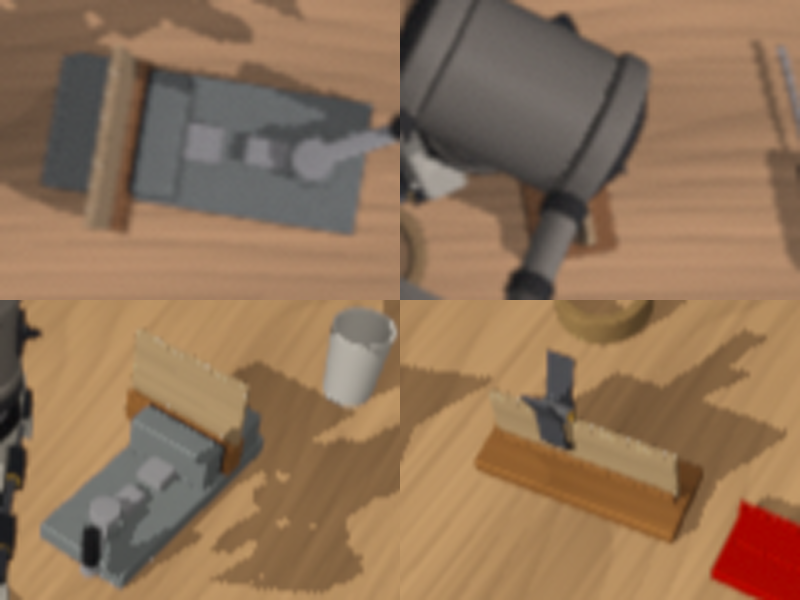

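Run:
```python
from h import *;import pickle
np.set_printoptions(precision=4,suppress=True)
t=pickle.load(open("top2.pkl","rb"));s=pickle.load(open("scene2.pkl","rb"))
v=lambda u,w:(145+u/4-.5,160+w/4-.5)
S=lambda u,w:(240+u/3.333-.5,120+(w-300)/3.333-.5)
T=t["pixels"].astype(int);m=(T.max(2)<50).astype(np.uint8);m[:185]=0;m[200:]=0;m[:,:235]=0;m[:,255:]=0
n,l,st,ce=cv2.connectedComponentsWithStats(m);print(st[1:],ce[1:])
g=tri([ray(t,ce[1]),ray(s,S(91,530))]);print(g);
g=onz(t,ce[1],.107);p=g[:2]-[.509,.0535];print(g,np.linalg.norm(p),np.degrees(np.arctan2(p[1],p[0]))+360)
A=onz(t,v(123,48),.145);B=onz(t,v(97,228),.145);print("panel",A,B,np.linalg.norm(A-B),(A+B)/2)
# scene view top corners
A2=onz(s,S(137,331),.145);B2=onz(s,S(246,385),.145);print(A2,B2,(A2+B2)/2)
# jaw top edge / fixed jaw
im=t["pixels"][:,:,::-1]
cv2.imwrite("pics/pan2.png",cv2.resize(im[165:225,150:230],(800,600),interpolation=cv2.INTER_CUBIC))
```

```text
[[243 190   4   4  14]] [[244.7143 191.5   ]]
(array([ 0.5307, -0.0162,  0.1048]), [np.float64(0.0012381162073986341), np.float64(0.0012381162073985322)])
[ 0.5295 -0.0169  0.107 ] 0.07330808376135806 286.2275853624982
panel [0.5882 0.1926 0.145 ] [0.4524 0.211  0.145 ] 0.1370405615360399 [0.5203 0.2018 0.145 ]
[0.4532 0.2174 0.145 ] [0.5863 0.2013 0.145 ] [0.5197 0.2093 0.145 ]
```

View pics/pan2.png

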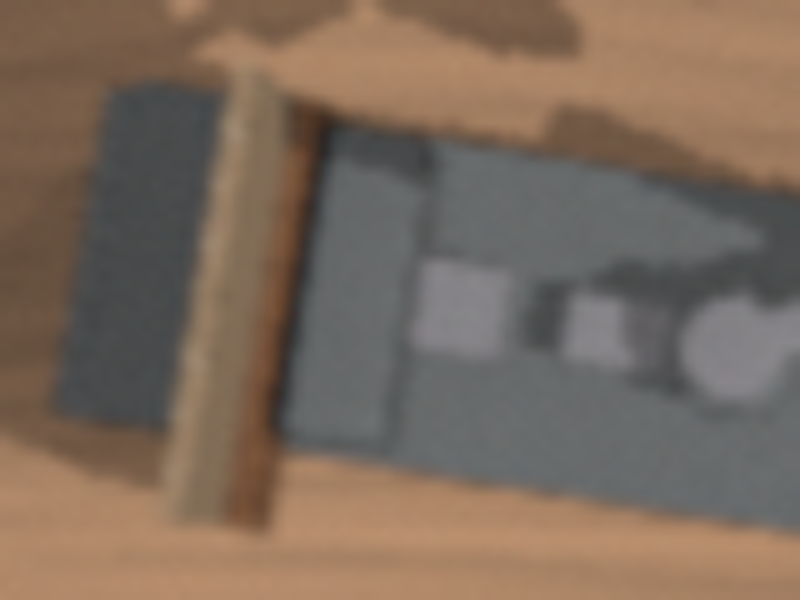

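The crank now measures about 286°, but the tool reached the stop at about 293°, so the crank may have sprung back a little. I'll push it home again from behind with closed fingers.

Call:
send_rows:
  plan:
    - [[-0.01,0.03,0],[0,0,0],255]
    - [[-0.01,0.04,0],[0,0,0],255]
    - [[-0.01,0.04,-0.01],[0,0,0],255]
    - [[0,0.037,-0.03],[0,0,0],255]
    - [[0,0,-0.03],[0,0,0],255]
    - [[0,0,-0.03],[0,0,0],255]
    - [[0,0,-0.03],[0,0,0],255]
    - [[0,0,-0.015],[0,0,0],255]
    - [[0,0,0],[0,0,0],255]
    - [[0.007,0.002,0],[0,0,0],255]
    - [[0.007,0.002,0],[0,0,0],255]

```text
time: 7.8
tool_pos: [0.5032, -0.0247, 0.0738]
tool_rot: [3.14, -0.002, 0.453]
contact_force: [0.4, 0.2, 0.4]
opening: 0.0005
```

Call:
send_rows:
  plan:
    - [[0.005,0.0015,0],[0,0,0],255]
    - [[0.003,0.001,0],[0,0,0],255]

```text
time: 8.0
tool_pos: [0.5109, -0.0225, 0.0733]
tool_rot: [3.14, -0.002, 0.453]
contact_force: [0.3, 0.3, 0.5]
opening: 0.0004
```

Call:
send_rows:
  plan:
    - [[0.003,0.001,0],[0,0,0],255]
    - [[0.003,0.001,0],[0,0,0],255]

```text
time: 8.2
tool_pos: [0.513, -0.0216, 0.0728]
tool_rot: [-3.14, 0.007, 0.454]
contact_force: [-19.1, -11.8, 16.7]
opening: 0.0005
```

Call:
send_rows:
  plan:
    - [[0.003,0.001,0],[0,0,0],255]
    - [[0,0,0],[0,0,0],255]

```text
time: 8.4
tool_pos: [0.513, -0.0216, 0.0729]
tool_rot: [-3.139, 0.013, 0.454]
contact_force: [-22.8, -12.8, 19.1]
opening: 0.0009
```

The crank didn't move at about 26 N, so it's at the stop; the measured swing is about 2.07 rad. I'll back off and move above the clip, turning to line up with the rail.

Call:
send_rows:
  plan:
    - [[-0.012,-0.004,0],[0,0,0],255]
    - [[-0.01,-0.003,0.02],[0,0,0],255]
    - [[0,-0.01,0.04],[0,0,0],100]
    - [[0,-0.03,0.045],[0,0,-0.1],0]
    - [[0,-0.04,0.045],[0,0,-0.1],0]
    - [[0,-0.045,0.005],[0,0,-0.101],0]
    - [[0,-0.045,0],[0,0,0],0]
    - [[0,-0.045,0],[0,0,0],0]
    - [[0.004,-0.04,0],[0,0,0],0]
    - [[0.005,-0.015,0],[0,0,0],0]
    - [[0,0,0],[0,0,0],0]
    - [[0,0,0],[0,0,0],0]

```text
time: 9.6
tool_pos: [0.5054, -0.2872, 0.2162]
tool_rot: [-3.141, 0.001, 0.151]
contact_force: [0.3, -0.2, 0.1]
opening: 0.076
```

Run:
```python
from cell import robot, imaging
from h import *;import pickle
c=imaging.read_camera("wrist");pickle.dump(c,open("wrist3.pkl","wb"))
cv2.imwrite("pics/w3.png",cv2.resize(c["pixels"][:,:,::-1],None,fx=1.5,fy=1.5))
s=robot.observe();print(s["tool_pos"],s["tool_rot"],s["opening"])
c=imaging.read_camera("scene");pickle.dump(c,open("scene3.pkl","wb"))
t=imaging.read_camera("top");pickle.dump(t,open("top3.pkl","wb"))
s=c["pixels"][:,:,::-1];R=lambda im:cv2.resize(im,(400,300),interpolation=cv2.INTER_CUBIC)
cv2.imwrite("pics/crop3.png",np.hstack([R(s[120:210,240:360]),R(t["pixels"][160:235,145:245,::-1])]))
```

```text
[ 0.50549079 -0.2866402   0.21644926] [-3.14082326e+00  3.84196477e-04  1.52245039e-01] 0.07967799602366532
```

View pics/w3.png

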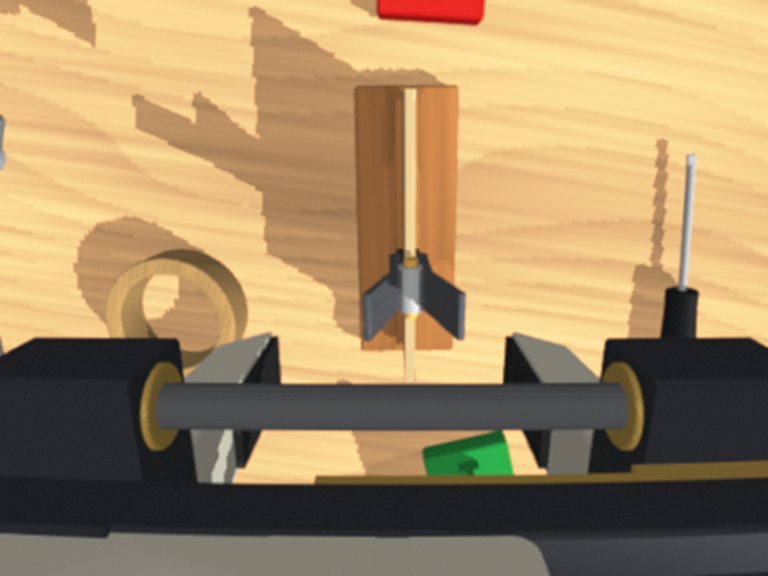

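View pics/crop3.png

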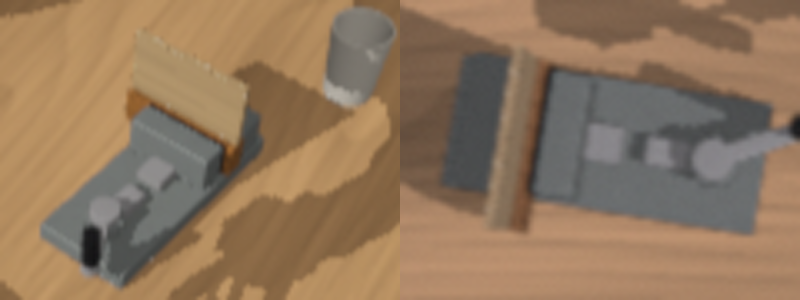

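The wrist picture shows the clip astride the rail, hub at (411,285), left tail top edge (365,297–339), right (464,291–338). The vise crop shows the blank upright and the crank home.

Run:
```python
from h import *;import pickle
np.set_printoptions(precision=4,suppress=True)
c=pickle.load(open("wrist3.pkl","rb"));f=lambda u,v,z:onz(c,(u/1.5-.17,v/1.5-.17),z)
q=[f(365,297,.149),f(366,339,.149),f(464,291,.149),f(464,338,.149)];print(q,np.mean(q,0))
print("hub",f(411,285,.104)); a,b=f(411,92,.09),f(409,378,.09);print("rail",a,b,np.degrees(np.arctan2(*(a-b)[1::-1])))
t=pickle.load(open("top3.pkl","rb"));v=lambda u,w:(145+u/4-.5,160+w/4-.5)
A=onz(t,v(124,48),.145);B=onz(t,v(96,228),.145);print("panel",A,B,(A+B)/2)
s=pickle.load(open("scene3.pkl","rb"))
S=lambda u,w:(240+u/3.333-.5,120+(w-0)/3.333-.5)
for n in "0": 
  A2=onz(s,S(137,31),.145);B2=onz(s,S(247,85),.145);print(A2,B2,(A2+B2)/2)
```

```text
[array([ 0.5066, -0.2731,  0.149 ]), array([ 0.486 , -0.2765,  0.149 ]), array([ 0.5164, -0.3182,  0.149 ]), array([ 0.4935, -0.3225,  0.149 ])] [ 0.5006 -0.2976  0.149 ]
hub [ 0.5037 -0.297   0.104 ]
rail [ 0.6052 -0.2811  0.09  ] [ 0.4412 -0.3064  0.09  ] 8.78557105790201
panel [0.5882 0.1918 0.145 ] [0.4524 0.2118 0.145 ] [0.5203 0.2018 0.145 ]
[0.4532 0.2174 0.145 ] [0.5871 0.2018 0.145 ] [0.5202 0.2096 0.145 ]
```

Call:
send_rows:
  plan:
    - [[-0.005,-0.0105,0],[0,0,0],0]
    - [[0,0,-0.025],[0,0,0],0]
    - [[0,0,-0.025],[0,0,0],0]
    - [[0,0,-0.025],[0,0,0],0]
    - [[0,0,-0.015],[0,0,0],0]
    - [[0,0,-0.008],[0,0,0],0]
    - [[0,0,0],[0,0,0],0]
    - [[0,0,0],[0,0,0],0]
  newtons: 25

```text
time: 10.55
tool_pos: [0.5011, -0.2985, 0.1194]
tool_rot: [3.14, -0.001, 0.152]
contact_force: [0.3, 0.3, -0.7]
opening: 0.0919
```

Run:
```python
from cell import robot, imaging
from h import *;import pickle
s=robot.observe();print(s["tool_pos"],s["tool_rot"],s["opening"],s["contact_force"])
w=imaging.read_camera("wrist");c=imaging.read_camera("scene");im=c["pixels"][:,:,::-1]
cv2.imwrite("pics/w4.png",np.hstack([w["pixels"][:,:,::-1][:300,100:500],cv2.resize(im[205:295,150:270],(400,300),interpolation=cv2.INTER_CUBIC)]))
```

```text
[ 0.501051   -0.29851579  0.11939252] [ 3.14041972e+00 -8.67682887e-04  1.52049071e-01] 0.09189203953148885 [ 0.29118308  0.32059823 -0.66972817]
```

View pics/w4.png

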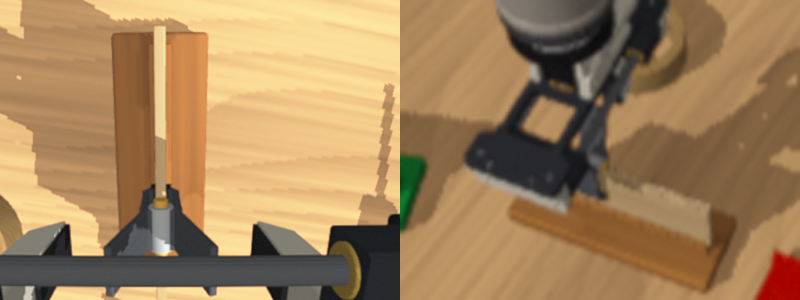

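The fingers straddle the tails evenly: midpoint 160.5 against 161 px. Squeezing now.

Call:
send_rows:
  plan:
    - [[0,0,0],[0,0,0],255]
    - [[0,0,0],[0,0,0],255]
    - [[0,0,0],[0,0,0],255]
    - [[0,0,0],[0,0,0],255]
    - [[0,0,0],[0,0,0],255]
    - [[0,0,0],[0,0,0],255]
    - [[0,0,0],[0,0,0],255]
    - [[0,0,0],[0,0,0],255]
    - [[0,0,0],[0,0,0],255]
    - [[0,0,0],[0,0,0],255]
    - [[0,0,0],[0,0,0],255]
    - [[0,0,0],[0,0,0],255]

```text
time: 11.85
tool_pos: [0.5016, -0.2971, 0.1214]
tool_rot: [3.142, -0.003, 0.152]
contact_force: [-3.0, 7.7, 18.0]
opening: 0.0187
```

Call:
send_rows:
  plan:
    - [[0,0,0.004],[0,0,0],255]
    - [[0,0,0.008],[0,0,0],255]
    - [[0,0,0.012],[0,0,0],255]
    - [[0,0,0.02],[0,0,0],255]
    - [[0,0,0.02],[0,0,0],255]
    - [[0,0,0.02],[0,0,0],255]
    - [[0,0,0.02],[0,0,0],255]
    - [[0,0,0.02],[0,0,0],255]
    - [[0,0,0],[0,0,0],255]
    - [[0,0,0],[0,0,0],255]

```text
time: 12.85
tool_pos: [0.5006, -0.2982, 0.2424]
tool_rot: [3.141, -0.0, 0.152]
contact_force: [-0.5, -0.6, -0.8]
opening: 0.0187
```

Run:
```python
from cell import robot, imaging
from h import *;import pickle
s=robot.observe();print(s["tool_pos"],s["tool_rot"],s["opening"],s["contact_force"])
w=imaging.read_camera("wrist");c=imaging.read_camera("scene");im=c["pixels"][:,:,::-1]
pickle.dump(w,open("wrist5.pkl","wb"))
cv2.imwrite("pics/w5.png",np.hstack([w["pixels"][:,:,::-1][:300,100:500],cv2.resize(im[175:295,110:270],(400,300),interpolation=cv2.INTER_CUBIC)]))
```

```text
[ 0.50056834 -0.29822923  0.24242556] [ 3.14126372e+00 -6.57914915e-05  1.51651273e-01] 0.01866211907081633 [-0.45565219 -0.55795911 -0.79217382]
```

View pics/w5.png

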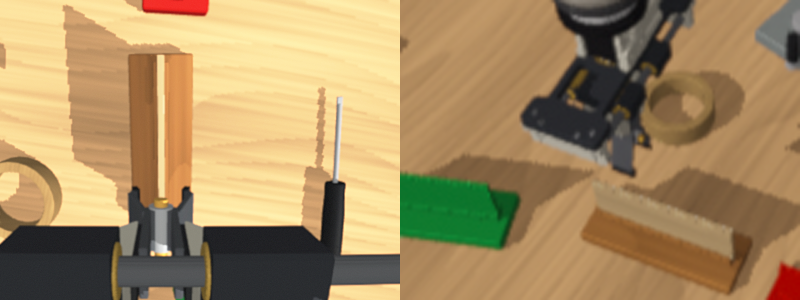

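The clip is off the rail, open and held (opening 18.7 mm; the pin is now about 0.22 m up). I'll carry it above the blank.

Call:
send_rows:
  plan:
    - [[0,0,0.01],[0,0,0],255]
    - [[0.001,0.02,0.008],[0,0,0],255]
    - [[0.001,0.03,0],[0,0,0],255]
    - [[0.001,0.04,0],[0,0,-0.03],255]
    - [[0.001,0.04,0],[0,0,-0.03],255]
    - [[0.001,0.04,0],[0,0,-0.03],255]
    - [[0.001,0.04,0],[0,0,-0.03],255]
    - [[0.001,0.04,0],[0,0,-0.03],255]
    - [[0.001,0.04,0],[0,0,-0.03],255]
    - [[0.001,0.04,0],[0,0,-0.03],255]
    - [[0.001,0.04,0],[0,0,-0.03],255]
    - [[0.001,0.04,0],[0,0,-0.03],255]
    - [[0.001,0.04,0],[0,0,-0.03],255]
    - [[0.001,0.03,0],[0,0,0],255]
    - [[0.001,0.021,0],[0,0,0],255]
    - [[0,0,0],[0,0,0],255]
    - [[0,0,0],[0,0,0],255]

```text
time: 14.65
tool_pos: [0.5141, 0.2033, 0.2607]
tool_rot: [3.141, 0.0, -0.147]
contact_force: [0.2, 0.1, -0.6]
opening: 0.0187
```

Run:
```python
from cell import robot, imaging
from h import *;import pickle
s=robot.observe();print(s["tool_pos"],s["tool_rot"],s["opening"],s["contact_force"])
w=imaging.read_camera("wrist");c=imaging.read_camera("scene");im=c["pixels"][:,:,::-1]
pickle.dump(w,open("wrist6.pkl","wb"));pickle.dump(c,open("scene6.pkl","wb"))
cv2.imwrite("pics/w6.png",cv2.resize(w["pixels"][:,:,::-1],None,fx=1.5,fy=1.5))
cv2.imwrite("pics/s6.png",cv2.resize(im[80:215,220:400],(800,600),interpolation=cv2.INTER_CUBIC))
```

```text
[0.51407515 0.20333715 0.26070673] [ 3.14112352e+00  2.21561221e-04 -1.46670404e-01] 0.01865761667209694 [ 0.17934938  0.07897493 -0.5600067 ]
```

View pics/w6.png

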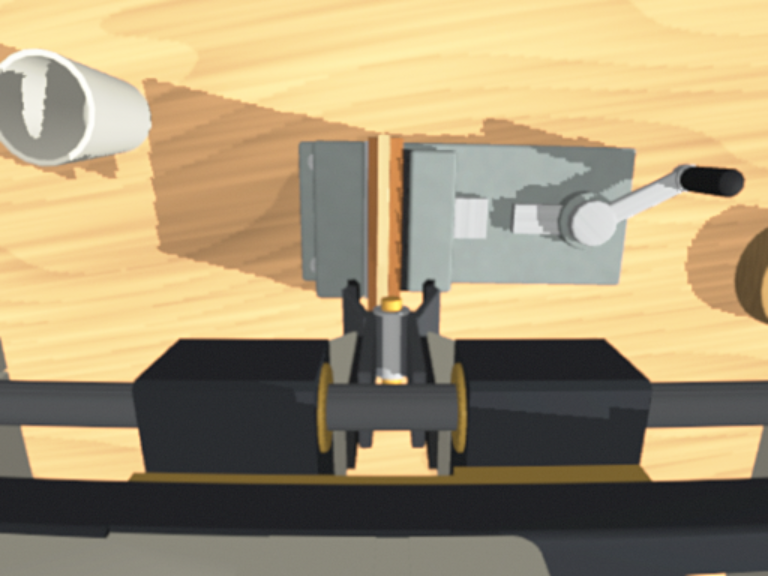

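View pics/s6.png

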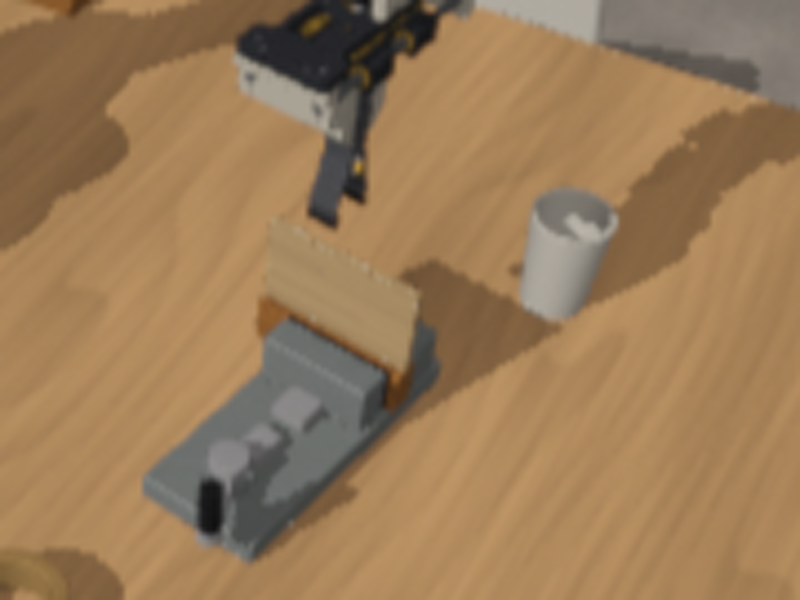

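Run:
```python
from h import *;import pickle
c=pickle.load(open("wrist6.pkl","rb"));im=np.ascontiguousarray(c["pixels"][:,:,::-1])
cv2.imwrite("pics/w6c.png",cv2.resize(im[80:230,205:315],(586,800)[:1]+(800,) if 0 else (440,600),interpolation=cv2.INTER_CUBIC))
for r in (100,120,140,160,180): print(r,[tuple(int(q) for q in x) for x in c["pixels"][r,244:274]][::1])
```

```text
100 [(148, 147, 147), (146, 125, 113), (146, 100, 65), (147, 96, 51), (149, 98, 55), (149, 99, 56), (142, 94, 50), (169, 125, 83), (239, 201, 143), (252, 231, 169), (250, 230, 171), (248, 227, 167), (248, 226, 166), (247, 226, 166), (246, 225, 165), (241, 207, 146), (229, 172, 112), (222, 148, 85), (218, 143, 79), (216, 142, 80), (214, 141, 79), (217, 144, 80), (214, 141, 80), (179, 117, 67), (119, 79, 50), (64, 51, 45), (45, 47, 47), (45, 48, 48), (49, 51, 51), (58, 62, 60)]
120 [(133, 131, 129), (136, 109, 91), (143, 98, 59), (147, 96, 54), (146, 98, 55), (144, 95, 54), (139, 91, 52), (170, 128, 85), (243, 211, 149), (254, 235, 174), (250, 231, 171), (248, 227, 166), (249, 228, 167), (249, 228, 168), (247, 226, 163), (227, 183, 128), (209, 144, 88), (215, 140, 80), (215, 142, 80), (214, 142, 80), (215, 142, 79), (212, 141, 80), (194, 128, 73), (164, 108, 64), (109, 72, 44), (52, 45, 40), (38, 41, 41), (44, 44, 45), (57, 58, 57), (93, 98, 96)]
140 [(131, 128, 128), (130, 105, 88), (137, 91, 54), (142, 94, 52), (143, 95, 54), (140, 93, 52), (137, 92, 53), (173, 130, 89), (239, 204, 1
[... 598 characters left out ...]
 118), (215, 143, 81), (211, 137, 77), (208, 136, 77), (196, 129, 74), (187, 124, 70), (187, 124, 68), (164, 109, 59), (109, 72, 43), (51, 42, 35), (40, 40, 43), (40, 40, 41), (55, 58, 57), (91, 96, 93), (124, 133, 130)]
180 [(132, 128, 126), (138, 107, 89), (149, 99, 59), (149, 99, 55), (148, 98, 57), (141, 93, 52), (156, 113, 72), (224, 181, 128), (244, 219, 157), (246, 224, 162), (246, 224, 162), (246, 224, 163), (248, 226, 166), (247, 226, 164), (241, 204, 142), (223, 163, 102), (210, 139, 78), (209, 137, 76), (203, 134, 75), (173, 114, 65), (147, 98, 56), (141, 94, 54), (121, 81, 47), (80, 58, 42), (46, 42, 41), (40, 43, 42), (44, 44, 46), (67, 71, 69), (105, 111, 107), (137, 145, 142)]
```

View pics/w6c.png

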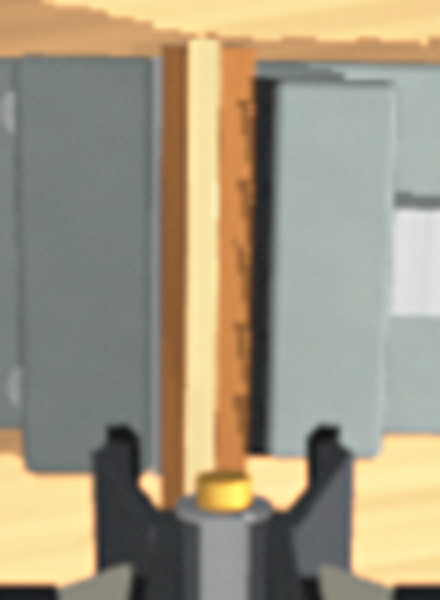

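Run:
```python
from h import *;import pickle
np.set_printoptions(precision=4,suppress=True)
c=pickle.load(open("wrist6.pkl","rb"));f=lambda u,v,z:onz(c,(u,v),z)
tcp=np.array([.5141,.2033])
yaw=-.147;n=np.array([-np.sin(yaw),np.cos(yaw)]) # +~y
e=np.array([np.cos(yaw),np.sin(yaw)])
for p in[(255.4,100),(255.3,120),(255.2,140),(254.8,160),(254.6,180)]:
    X=f(*p,.145);print("panel",X,"along n from tcp",(X[:2]-tcp)@n,"e",(X[:2]-tcp)@e)
for u in(122,325):
    X=f(205+u/4-.5,80+435/4-.5,.19);print("tip",X,(X[:2]-tcp)@n,(X[:2]-tcp)@e)
for z in(.238,.188): X=f(205+222/4-.5,80+490/4-.5,z);print("hub",X,(X[:2]-tcp)@n)
print(proj(c,[[*tcp,.2607],[*tcp,.238]]))
# TCP/fingertips
```

```text
panel [0.5831 0.1988 0.145 ] along n from tcp 0.00565559150894158 e 0.06894612443728018
panel [0.5678 0.2012 0.145 ] along n from tcp 0.005792607202972652 e 0.05337945745553397
panel [0.552  0.2037 0.145 ] along n from tcp 0.00593530663761018 e 0.037397506171902906
panel [0.5358 0.2065 0.145 ] along n from tcp 0.006330967675581045 e 0.02096224874862979
panel [0.5191 0.2092 0.145 ] along n from tcp 0.006573683745060038 e 0.00403247813597237
tip [0.5258 0.2214 0.19  ] 0.019581047690432084 0.008952785393729193
tip [0.5206 0.1861 0.19  ] -0.016104612507960914 0.00894508204268377
hub [0.528  0.2032 0.238 ] 0.0019422594448454133
hub [0.5126 0.2056 0.188 ] 0.002011639242013449
[[263.7851 241.2807]
 [263.4051 225.0311]]
```

The blank's top edge lies 4.5 mm to the +y side of the clip's middle. I'll correct that, go down part-way and check.

Call:
send_rows:
  plan:
    - [[0.0007,0.0045,0],[0,0,-0.01],255]
    - [[0,0,-0.01],[0,0,0],255]
    - [[0,0,-0.012],[0,0,0],255]
    - [[0,0,-0.01],[0,0,0],255]
    - [[0,0,0],[0,0,0],255]
    - [[0,0,0],[0,0,0],255]

```text
time: 15.35
tool_pos: [0.5153, 0.2072, 0.2281]
tool_rot: [3.141, 0.001, -0.158]
contact_force: [-0.1, 0.2, -1.1]
opening: 0.0187
```

Run:
```python
from cell import robot, imaging
from h import *;import pickle
s=robot.observe();print(s["tool_pos"],s["tool_rot"],s["opening"],s["contact_force"])
w=imaging.read_camera("wrist");c=imaging.read_camera("scene");im=c["pixels"][:,:,::-1]
pickle.dump(w,open("wrist7.pkl","wb"))
a=cv2.resize(w["pixels"][:,:,::-1][100:250,205:315],(330,450),interpolation=cv2.INTER_CUBIC)
b=cv2.resize(im[90:180,250:340],(450,450),interpolation=cv2.INTER_CUBIC)
cv2.imwrite("pics/w7.png",np.hstack([a,b]))
```

```text
[0.51528085 0.20721744 0.22806892] [ 3.14113733e+00  9.19547547e-04 -1.58339341e-01] 0.018737572132207708 [-0.14097847  0.15686753 -1.06851994]
```

View pics/w7.png

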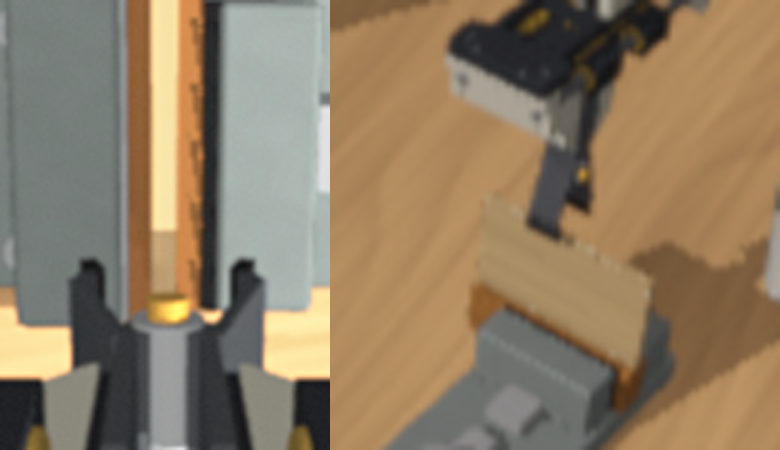

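In the wrist crop the blank's top edge is at u=164 and the tips' midpoint is at 167, under 1 mm off. I'll lower it astride.

Call:
send_rows:
  plan:
    - [[0,0.0007,-0.006],[0,0,0],255]
    - [[0,0,-0.01],[0,0,0],255]
    - [[0,0,-0.01],[0,0,0],255]
    - [[0,0,-0.008],[0,0,0],255]
    - [[0,0,0],[0,0,0],255]
    - [[0,0,0],[0,0,0],255]
    - [[0,0,0],[0,0,0],255]

```text
time: 16.15
tool_pos: [0.5157, 0.2081, 0.1949]
tool_rot: [-3.141, -0.001, -0.158]
contact_force: [0.6, 0.1, -0.8]
opening: 0.0188
```

Run:
```python
from cell import robot, imaging
from h import *;import pickle
s=robot.observe();print(s["tool_pos"],s["tool_rot"],s["opening"],s["contact_force"],np.abs(s["qvel"]).max())
w=imaging.read_camera("wrist");c=imaging.read_camera("scene");im=c["pixels"][:,:,::-1];t=imaging.read_camera("top")
a=cv2.resize(w["pixels"][:,:,::-1][100:250,205:315],(330,450),interpolation=cv2.INTER_CUBIC)
b=cv2.resize(im[90:180,250:340],(450,450),interpolation=cv2.INTER_CUBIC)
cv2.imwrite("pics/w8.png",np.hstack([a,b]));cv2.imwrite("pics/s8.png",cv2.resize(im,None,fx=1.5,fy=1.5))
```

```text
[0.51566216 0.20808856 0.1948781 ] [-3.14140296e+00 -6.32654783e-04 -1.58232528e-01] 0.018839349397674038 [ 0.60921619  0.11285991 -0.79356878] 0.0022098996909948095
```

View pics/w8.png

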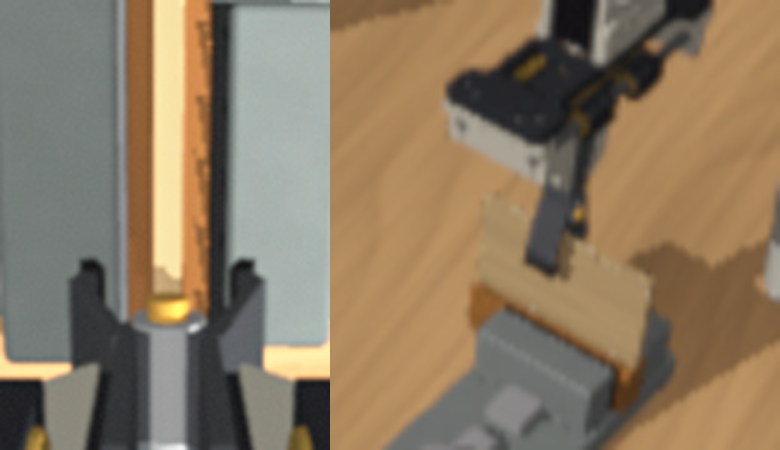

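View pics/s8.png

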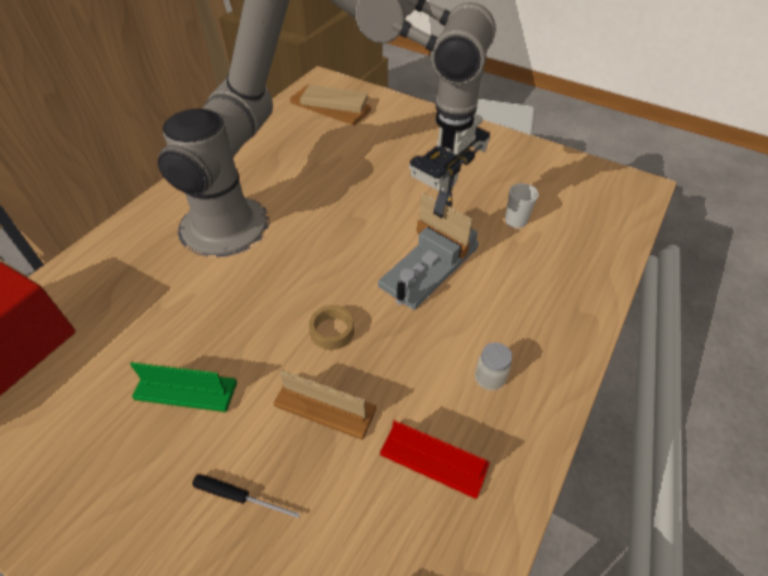

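The blank's edge is centred between the jaws (both at u=168), the near jaw reaches well down its face, contact force is about 1 N of noise, and everything else is in place. Handing in.

```bash
python3 -c "
from cell import robot
print(robot.hand_in()); s=robot.observe(); print(s['time'],s['tool_pos'],s['opening'])"
```

```text
the job is handed in; nothing more can be done
None
the job is handed in; nothing more can be done
```

The job is handed in after about 16 s of the 64 s allowed: the vise is cranked to its stop, and the gripper is holding the clip wide open astride the blank. No verdict was reported.

- **Crank:** I turned it until it hit the stop at about 40 N, where the pinch slipped off the grip. I then pushed it again from behind with the fingers shut, and it did not move at about 26 N. The measured swing was about 2.07 rad from an unknown start. That puts it at the 2.4 stop if the start was about 0.33, but I had no direct reading of the joint or of the jaw force.
- **Measurement that disagreed:** the crank's end angle read 293° from the tool under load and 286° from the camera. I took the difference to be give in the finger pads.
- **Clip:** I squeezed it to its stop with 25 N (finger opening 18.8 mm, tails parallel), lifted it off the brown rail and lowered it over the blank.
- **Last checks:**
  - The blank's top edge is centred between the jaws to within about 1 mm in the wrist picture.
  - The tips should be about 22 mm below the edge, worked out from the tool height rather than measured.
  - The residual force was about 1 N, at noise level, and the arm was at rest.
  - The blank is upright, and the jar, tumbler, tape core and screwdriver look unmoved in the scene picture.

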